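# Tighten a clamp bolt with a click wrench

## Task

Take the click wrench from its wooden cradle, put its square ring fully down over the square head of the clamp bolt on the fixture plate, and turn the bolt clockwise (seen from above) until the wrench clicks, that is until its handle breaks sideways at the joint next to the ring. Stop at the click: do not force the bent handle on to its end stop. Then let go, leaving the wrench on the tight bolt with its handle bent (it may droop a little), and do not disturb the other things on the bench.

Things in the scene. Friction and masses are not known exactly. Their poses are not given: they have to be found in the camera images.
- fixture: Fixed green plate 250 x 140 x 16 mm carrying a strap clamp and a stepped grey casting. Origin: on the table under the bolt axis; z up; x along the strap from bolt to casting. Plate x -80..+170, y +-70. Casting x +64..+150, y +-55, up to 66 high. With the handle pointing near the plate's -y there is room to swing it clockwise towards -x.
- strap_end (a point): Middle of the top edge of the strap's heel end, 55 mm from the bolt axis towards the plate's -x. The steel strap spans plate x -55..+95, y +-23 mm; its top is 60 mm over the table.
- bolt_seat (a point): On the upright axis of the bolt, on top of its washer (52 mm across), 66 mm over the table; the wrench is fully down when its underside rests here. Turns with the bolt; x and y are square to the flats of its head. At the start x is within 0.3 rad of the plate's x. Finger-tight: turns clockwise (yaw falling) with 0.3 N m for an unknown 0.1 to 0.4 rad, then stops dead. Does not sink.
- bolt_top (a point): Centre of the top of the bolt head, 28 mm above bolt_seat. The head is a dark square block 30 x 30 mm, 22 mm tall, topped by a 6 mm high round cone from 30 to 18 mm across that helps to centre the ring.
- wrench: Ring of the loose steel click wrench (245 mm long in all, 0.35 to 0.5 kg, balancing about 90 mm from the ring's axis). Origin on the axis of its square through-hole, at the underside; z up; x towards the handle. Ring 48 mm square, 24 high; hole 32.4 mm square, sides along x and y (1.2 mm clearance a side on the bolt head, 0.08 rad of play each way). Let go on the bolt, it droops 0.1 to 0.25 rad.
- wrench_grip (a point): Middle of the handle, 110 mm from the ring's axis, 14 mm above the ring's underside, clear of the cradle's saddles: where to take hold. The handle is a bar 22 mm wide and 22 high from 48 to 221 mm from the ring's axis (steel, then black rubber from 126 mm). Axes as the wrench's, turning with the handle.
- handle (a joint): Breakaway joint, upright hinge 36 mm from the ring's axis: 0 straight (as found), positive with the handle swung clockwise (from above) relative to the ring; end stop at 0.30 rad. Firm up to about 0.8 N m (11 N across the grip point), then it gives way and bends at that same load. Clicked from 0.08 rad; beyond 0.25 it is being forced on the stop. Stays bent where left.
- cradle: Fixed wooden cradle: board 260 x 70 x 8 mm with two notched saddles 58 and 185 mm from the origin along x, each 14 mm thick, 46 wide, with cheeks up to 41 mm; the handle lies in them, its underside 33 mm over the table. Origin on the table under the axis of the lying wrench's ring; x along the handle.
- casting_a: Loose grey stepped casting, 110 x 85 x 50 mm, a bystander. Origin at the centre of its underside.
- casting_b: Second such loose casting, a bystander. Origin at the centre of its underside.
- spanner: Plain open-ended wrench lying on the table, a bystander, not the tool for this job. Origin at the centre of its underside.
- spare_bolt: Spare square-head bolt standing on its head, 44 mm tall, a bystander. Origin at the centre of its underside.
- washer: Loose steel washer 52 mm across, 6 mm thick, a bystander. Origin at the centre of its underside.
- mug: White mug, 80 mm across and 90 mm tall, a bystander. Origin at the centre of its underside.
- oil: Grey plastic bottle, 60 mm across and 170 mm tall, a bystander. Origin at the centre of its underside.
There are look-alikes about, which are no part of the job. There is more than one size of the wrench; the job needs the largest.

How it is judged:
On the way, in this order (a step that is already met when the one before it is completed fails the run):
1. the wrench ring sits fully down on the bolt head, the handle still straight (horizontal distance between wrench and bolt_seat below 0.004 m and z of wrench in the frame of bolt_seat between -0.004 and 0.004 m and angle between wrench's own z axis and vertical below 0.1 rad and value of joint handle below 0.04 rad), for 0.1 s.
2. the wrench has clicked while seated on the bolt (horizontal distance between wrench and bolt_seat below 0.004 m and z of wrench in the frame of bolt_seat between -0.004 and 0.004 m and angle between wrench's own z axis and vertical below 0.1 rad and value of joint handle above 0.08 rad), for 0.1 s.
At the end, for the whole second after the job is handed in: The wrench is left on the bolt head, released and at rest (its handle may droop): ring axis at its underside within 10 mm of the bolt axis, underside no more than 12 mm above the washer top there, tilted less than 0.4 rad, handle joint bent between 0.08 and 0.25 rad (horizontal distance between wrench and bolt_seat below 0.01 m and z of wrench in the frame of bolt_seat between -0.006 and 0.012 m and angle between wrench's own z axis and vertical below 0.4 rad and value of joint handle between 0.08 and 0.25 rad and linear speed of wrench below 0.02 m/s); the robot touches nothing.
It fails at once if the handle is forced on towards its end stop after the click (joint beyond 0.25 rad): bolt overtightened (value of joint handle above 0.25 rad).
It fails at once if another thing on the bench is moved by more than 30 mm or tipped over (distance of any of casting_a, casting_b, spanner, spare_bolt, washer, mug, oil from where it was at the start of the episode above 0.03 m or angle between any of casting_a, casting_b, spanner, spare_bolt, washer, mug, oil's own z axis and vertical above 0.5 rad).
It also fails if it takes over 58 s, if anything falls off the work surface, if the arm or the gripper's body presses on something with over 40 N, if the wrist force passes 120 N, or if a joint passes its speed limit or range.

## Robot

A 6-joint arm with a two-finger parallel gripper is mounted at the origin on the work surface. World frame = base frame: x ahead of the robot, y to its left, z up, the work surface at z = 0. Lengths are in m, angles in rad, forces in N, time in s.
With the tool pointing down it reaches from about 0.35 to 0.725 m from the base axis. Payload 6 kg.
Tool frame: the origin (TCP) lies at the very end of the fingers, on their centre line; the grasp point (between the pads) lies robot.grasp_offset behind it (robot.grasp_offset is the distance from the TCP to the grasp point, in m); z points along the fingers, y is the line along which they close (so a half turn about z gives the same grasp; the last joint's range is limited). The gripper opens to 85 mm and grips with 20 to 120 N. Pads are 22 mm wide; open, the fingers measure 114 mm over their backs; the gripper's body (76 mm by 85 mm) begins 54 mm behind the grasp point. The pads swing forward as they close: fully open they stand 13 mm farther back than shut.
Start: joints at [-0.985, 0.04, 0.085, 0, -1.615, -0.334], TCP at [0.149, -0.581, 0.231] pointing down, gripper open.
Joint ranges: [-2.56, 2.56], [-1.29, 2.01], [-1.08, 1.49], [-3.29, 1.98], [-2.81, -0.18], [-2.99, 2.99]. Speed limits (rad/s): [2.57, 2.57, 3.01, 3.14, 3.14, 3.14].

## Interface

Orientations are given as a rotation vector (axis times angle).
In Python, from workcell import sensors, viewer, robot, finder gives the robot as it stands.
- The arm moves only by the tool send_rows, never from a script. Its argument "rows" is a list of rows, each a list of 2 entries, a list of its own where there are three numbers: the shift along the tool's x, y, z in mm, then the turn about the tool's z in rad. In form: [[[dx, dy, dz], twist], ...]. A call has exactly 10 rows; each row shifts and turns the commanded pose from where the row before left it, along the tool's axes as they then stand; what a row does not reach is not made up. A row lasts 1/8 s, in which the tool goes at most 62.5 mm and 10.7 degrees, less where a joint would pass 70% of its speed; a pose out of reach is approached as far as the arm can. A call with a gripper value outside its range is refused whole. "claw" is the closure in counts, from 0 (fully open) to 255 (shut), set as the call begins (left out, the last holds). The fingers move at their own pace and stop on an object; the grip force is fixed at half the most. Time passes only in rows, so rows that do not move let the fingers close, or fill a call up. It gives the time, the measured TCP pose, the force, the opening and the grip force at its end, in the units of the state.
- sensors.get_obs(): the state, without advancing time (a new reading comes with each control period).
- viewer.get_image(name): name is "scene" or "top"; returns a dict with "image" (480x640x3 uint8, blue, green, red), "mtx" (3x3 intrinsics, pixels), "k1" (the pictures are not rectified: a ray, as slopes to the right and down, at radius r is drawn at 1 + k1 r^2 times it, then the intrinsics apply), "rvec" (rotation vector, rad) and "tvec" (3), from world to camera coordinates, as OpenCV has them. Camera axes: x right, y down, z forward; pixel columns grow to the right and rows downward; lengths in m; the calibration is good to about 2 mm. A picture is of the moment at which its call begins. There is no depth.
- robot.hand_in(): hands the job in; it is judged then, once.
Trained networks look in a picture, given as the dict that the camera call returned (one of the last four; its "shot" number tells which), for a name from the list of things; names that differ only in an ending like _2 or _b are one class to them, and where a whole thing is asked for, a point or a joint stands for the part that bears it (a point fixed in the world has none). Each returns a list of dicts, best first, with "score" (0 to 1); they miss things now and then, are a little off and sometimes report something else, mostly with a low value. They report only what shows in the picture. A call takes as long as a camera call. They do not tell look-alikes from the thing itself.
- finder.search_frame(picture, name): "point" ([x, y, z] in m, in world coordinates, good to about 4 mm: the middle of the surface that is visible of it).
- finder.cut_out(picture, name): "pixels" (480x640 bool, what is visible of it).
- finder.landmark_of(picture, name): "point" ([x, y, z] in m, in world coordinates, good to about 4 mm: a listed point, or the origin of a listed thing).
The state is a dict: "time_s": time; "joints": joint angles; "qd": joint speeds; "tau": joint torques, N m; "position": TCP position; "tool_rot": TCP orientation; "ft_force": force on the tool from outside, world axes, zero at the start; "moment": the same for the moment, N m; "finger_gap": opening from 0.0 (shut) to 1.0 (fully open); "gripper_force": force on a finger pad.
Only numpy, scipy, OpenCV 4.12 (cv2) and the standard library are available. Lean on these libraries where they do the work, as an engineer would, in place of code of your own. Each camera call takes 0.05 s, during which the arm holds its last target. There are 200 camera calls.

## Working session

There is one attempt and no reset: what is moved stays moved. The work goes in short steps, Python scripts to look and compute and a tool call to move; the robot and the scene stay as the last step left them, time stands still between calls to the robot, and variables do not carry over. Pictures are saved under pics/ and viewed, at most 10 in all, crops included, and the job is handed in when it is done.

Besides the shell and the picture viewer there is one more tool, called in YAML: its name, and indented under it one key for each argument. send_rows: Moves the arm, as the interface text tells. Its arguments: {"type":"object","properties":{"rows":{"type":"array","items":{"type":"array"}},"claw":{"type":"number"}},"required":["rows"]}

```bash
ls; mkdir -p pics; python3 - <<'E'
from workcell import sensors, viewer, robot, finder
import cv2,numpy as np
o=sensors.get_obs(); print({k:np.round(v,3) for k,v in o.items()}, robot.grasp_offset)
for n in ("scene","top"):
    p=viewer.get_image(n); cv2.imwrite(f"pics/{n}0.png",p["image"]); print(n,p["mtx"],p["k1"],p["rvec"],p["tvec"])
    for t in ("wrench","wrench_grip","bolt_seat","bolt_top","strap_end","fixture","cradle","casting_a","spanner","spare_bolt","mug","oil","washer"):
        print(t,[(np.round(d["point"],3).tolist(),round(d["score"],2)) for d in finder.landmark_of(p,t)])
E
```

```text
pics
{'time_s': np.float64(0.0), 'joints': array([-0.985,  0.041,  0.084, -0.   , -1.615, -0.334]), 'qd': array([ 0.   ,  0.   , -0.   , -0.001, -0.001,  0.001]), 'tau': array([ 0.0000e+00, -3.6821e+01,  3.4740e+01,  6.9320e+00, -6.0000e-03,
       -0.0000e+00]), 'position': array([ 0.149, -0.581,  0.23 ]), 'tool_rot': array([ 3.940e-01, -3.116e+00, -3.000e-03]), 'ft_force': array([-0.049, -0.759,  0.737]), 'moment': array([ 0.035, -0.035,  0.034]), 'gripper_force': np.float64(0.0), 'finger_gap': np.float64(1.002)} 0.0187
scene [[472.09808065   0.         323.29206878]
 [  0.         472.09808065 237.75780076]
 [  0.           0.           1.        ]] -0.0857627197335457 [ 2.32867266  0.71005304 -0.26745919] [-0.34209249 -0.0756156   1.22076205]
wrench [([0.379, 0.47, 0.005], 0.91), ([0.564, 0.344, 0.028], 0.76), ([0.126, 0.302, -0.003], 0.63)]
wrench_grip [([0.451, 0.325, 0.047], 0.87), ([0.402, 0.543, 0.009], 0.48)]
bolt_seat [([0.562, -0.012, 0.061], 0.84)]
bolt_top [([0.562, -0.011, 0.09], 0.58)]
strap_end [([0.504, -0.021, 0.063], 0.95), ([0.563, -0.015, 0.092], 0.53)]
fixture 
[... 550 characters left out ...]
53  0.06707361] [0.03368962 0.40131161 1.42867946]
wrench [([0.126, 0.305, -0.0], 0.98), ([0.378, 0.472, 0.003], 0.72), ([0.564, 0.338, 0.035], 0.65), ([0.565, 0.338, -0.001], 0.32)]
wrench_grip [([0.455, 0.325, 0.041], 0.82), ([0.4, 0.55, 0.013], 0.8), ([0.202, 0.285, 0.006], 0.67)]
bolt_seat [([0.565, -0.01, 0.068], 0.85)]
bolt_top [([0.56, -0.014, 0.09], 0.84)]
strap_end []
fixture [([0.558, -0.011, 0.001], 0.73)]
cradle []
casting_a [([0.41, 0.123, 0.003], 0.76), ([0.614, -0.311, -0.0], 0.64)]
spanner [([0.393, -0.257, 0.0], 0.75)]
spare_bolt [([0.402, -0.112, -0.004], 0.52)]
mug [([0.539, -0.388, 0.003], 0.96)]
oil [([0.43, -0.369, -0.001], 0.82)]
washer [([0.423, -0.045, 0.001], 0.88)]
```

View pics/top0.png

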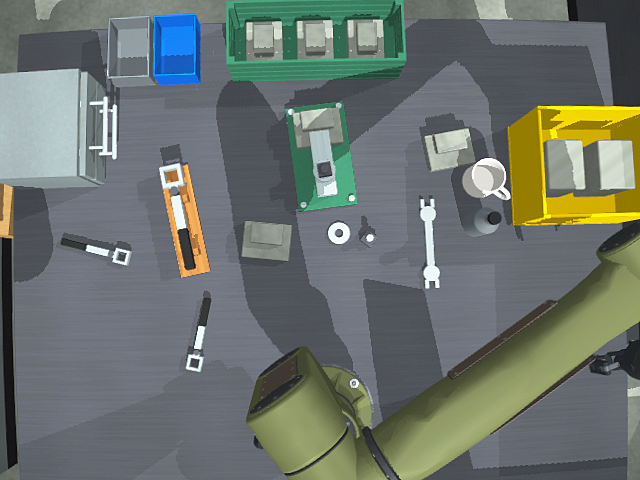

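View pics/scene0.png

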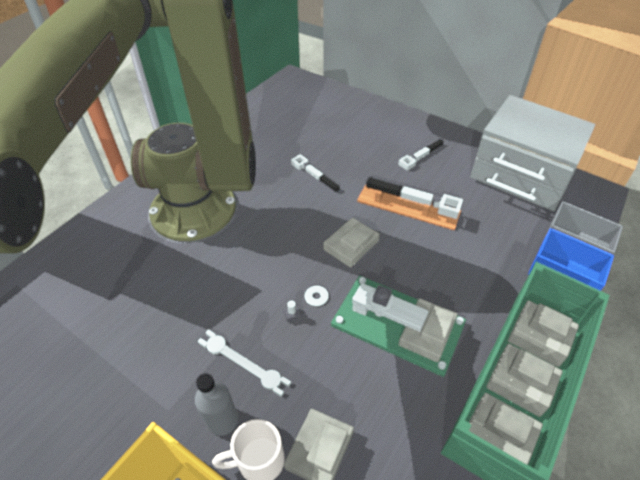

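Top view: the target (largest) wrench is in the orange cradle, ring at ~(173,176) and handle running down to ~(188,268). The bolt head is at ~(325,170) on the green fixture. Two smaller wrenches lie loose at (120,256) and (195,362). The scene view agrees: the cradle wrench's ring is at ~(450,205) and the bolt at ~(381,296).

```bash
cat > h.py <<'E'
from workcell import sensors, viewer, robot, finder
import cv2, numpy as np
from scipy.spatial.transform import Rotation as R
def proj(p,X):
    X=np.asarray(X,float).reshape(-1,3)
    return cv2.projectPoints(X,p["rvec"],p["tvec"],p["mtx"],np.array([p["k1"],0,0,0.]))[0].reshape(-1,2)
def back(p,uv,z):
    uv=np.asarray(uv,float).reshape(-1,1,2)
    n=cv2.undistortPoints(uv,p["mtx"],np.array([p["k1"],0,0,0.])).reshape(-1,2)
    M=R.from_rotvec(np.ravel(p["rvec"])).as_matrix(); c=-M.T@np.ravel(p["tvec"])
    d=np.c_[n,np.ones(len(n))]@M
    return c+d*((z-c[2])/d[:,2])[:,None]
def tool():
    o=sensors.get_obs(); m=R.from_rotvec(o["tool_rot"]).as_matrix()
    return o, np.array(o["position"]), np.arctan2(m[1,0],m[0,0])
def delta(pos,yaw):
    "tool-frame shift mm and twist to go to TCP pos, yaw of tool x"
    o,p,y=tool(); m=R.from_rotvec(o["tool_rot"]).as_matrix()
    return np.round(m.T@(np.asarray(pos)-p)*1e3,1), round((y-yaw+np.pi)%(2*np.pi)-np.pi,3)
E
python3 - <<'E'
from h import *
out=[]
for n in ("scene","top"):
    p=viewer.get_image(n); im=p["image"]
    for t in ("bolt_top","wrench_grip","strap_end"):
        for d in finder.cut_out(p,t):
            m=d["pixels"].astype(np.uint8); 
            print(n,t,round(d["score"],2),m.sum(),cv2.minAreaRect(cv2.findNonZero(m)))
    u,v=proj(p,[0.562,-0.012,0.094])[0]
    a=proj(p,[0.562,0.342,0.054])[0]
    for q in ((u,v),a):
        x,y=int(q[0])-20,int(q[1])-20
        print(n,x,y)
        out.append(cv2.resize(im[y:y+40,x:x+40],(400,290 if 0 else 400),interpolation=cv2.INTER_NEAREST)[:300*2])
g=np.vstack([np.hstack(out[:2]),np.hstack(out[2:])]); cv2.imwrite("pics/c1.png",cv2.resize(g,(600,600),interpolation=cv2.INTER_AREA))
E
```

```text
scene bolt_top 0.76 441 ((382.2500305175781, 299.2500305175781), (23.33452033996582, 22.62741470336914), 45.0)
scene bolt_top 0.49 1846 ((214.2945098876953, 404.0479431152344), (65.87742614746094, 35.09048843383789), 65.55604553222656)
scene wrench_grip 0.84 793 ((398.6131896972656, 190.60377502441406), (67.99346923828125, 12.911890983581543), 15.945395469665527)
scene wrench_grip 0.63 208 ((428.307373046875, 148.88113403320312), (7.004565238952637, 32.63398742675781), 58.24052047729492)
scene wrench_grip 0.55 295 ((322.7066345214844, 177.7182159423828), (39.1912841796875, 7.95652961730957), 36.25383758544922)
scene wrench_grip 0.37 282 ((316.5, 296.0), (18.0, 21.0), 90.0)
scene strap_end 0.84 7317 ((399.2825927734375, 322.60064697265625), (124.70195770263672, 63.79314041137695), 24.567171096801758)
scene strap_end 0.62 506 ((382.5000305175781, 298.5000305175781), (24.041629791259766, 25.45584487915039), 45.0)
scene 362 270
scene 430 181
top bolt_top 0.87 386 ((323.5, 170.5), (21.0, 21.0), 90.0)
top wrench_grip 0.8 868 ((183.13926696777344, 232.28651428222656), (75.91486358642578, 12.618141174316406), 78.11134338378906)
top wrench_grip 0.79 384 ((201.95291137695312, 323.2117614746094), (8.24335765838623, 51.41252136230469), 12.52880859375)
top wrench_grip 0.7 298 ((85.0, 247.00003051757812), (48.02205276489258, 6.305926322937012), 14.03624439239502)
top wrench_grip 0.67 849 ((428.5350036621094, 243.03271484375), (86.45880126953125, 15.02526569366455), 88.05851745605469)
top wrench_grip 0.58 345 ((338.5, 232.5), (21.0, 21.0), 90.0)
top strap_end 0.77 6161 ((320.7828063964844, 156.02926635742188), (104.48066711425781, 59.520816802978516), 82.33319854736328)
top 305 147
top 151 154
```

View pics/c1.png

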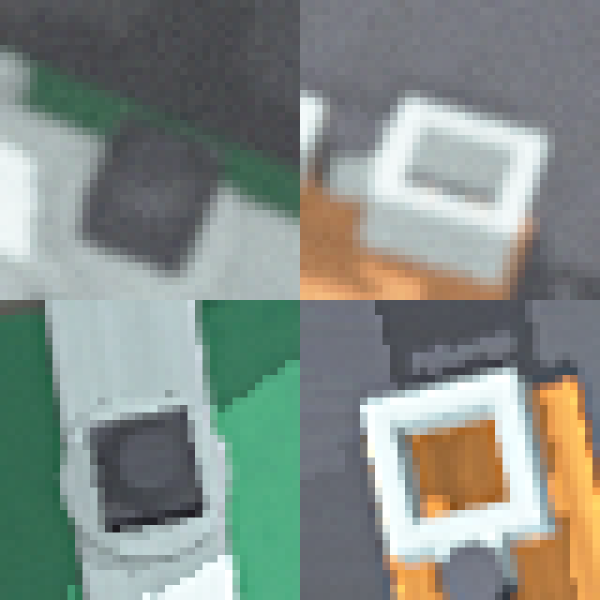

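The crops show the bolt head in the top picture as a dark square with full-frame corners ~(316.7,163.7), (329.8,161.3), (332.2,175.3) and (319.3,177). The wrench ring in its cradle has outer corners ~(159,168), (180.3,163.3), (185,184.4) and (163,188.7).

```bash
python3 - <<'E'
from h import *
p=viewer.get_image("top")
def sq(px,x0,y0,z):
    c=back(p,np.array(px)/7.5+[x0-.5,y0-.5],z)[:,:2]   # order TL,TR,BR,BL
    ex=(c[0]+c[1]-c[2]-c[3])/2; ey=(c[0]+c[3]-c[1]-c[2])/2
    print("centre",c.mean(0).round(4),"yaw x",np.arctan2(ex[1],ex[0]).round(3),"yaw y-90",(np.arctan2(ey[1],ey[0])-np.pi/2).round(3),"size",np.linalg.norm(ex).round(4),np.linalg.norm(ey).round(4))
sq([(88,425-300),(186,407-300),(204,512-300),(107,525-300)],305,147,0.088)
sq([(60,105),(220,70),(255,228),(90,260)],151,154,0.054)
for t in ("wrench_grip",):
    d=finder.cut_out(p,t)[0]; m=d["pixels"].astype(np.uint8)
    pts=cv2.findNonZero(m).reshape(-1,2); w=back(p,pts,0.055)[:,:2]
    vx=cv2.fitLine(w.astype(np.float32),cv2.DIST_HUBER,0,.01,.01).ravel(); print("handle line",vx,np.arctan2(vx[1],vx[0]))
# shifts for grasp
yaw=-3.007
print(delta([0.453,0.325,0.15],yaw))
E
```

```text
centre [ 0.56   -0.0098] yaw x 0.149 yaw y-90 0.135 size 0.0314 0.0295
centre [0.56   0.3415] yaw x 0.198 yaw y-90 0.172 size 0.05 0.0515
handle line [ 0.97149664 -0.23705325  0.22277169  0.27403966] -0.23933151
(array([-519.7,  801.9,   81.3]), np.float64(0.117))
```

send_rows:
  rows:
    - [[0,0,-10],0.05]
    - [[0,0,0],0]
    - [[0,0,0],0]
    - [[0,0,0],0]
    - [[0,0,0],0]
    - [[0,0,0],0]
    - [[0,0,0],0]
    - [[0,0,0],0]
    - [[0,0,0],0]
    - [[0,0,0],0]
  claw: 0

```text
time_s: 3.15
position: [0.1495, -0.5811, 0.2413]
tool_rot: [0.316, -3.126, -0.0]
ft_force: [-0.0, 1.1, 0.6]
finger_gap: 0.999
gripper_force: 0.0
```

```bash
python3 - <<'E'
from h import *
o,p,y=tool(); print(o["joints"],p,y)
E
```

```text
[-9.85293331e-01  4.15752299e-02  1.04378512e-01  1.25563331e-05
 -1.63369235e+00 -3.83712380e-01] [ 0.14950704 -0.58106729  0.24126387] -2.9398028250150876
```

send_rows:
  rows:
    - [[-39,41,0],0]
    - [[-39,41,0],0]
    - [[-39,41,0],0]
    - [[-39,41,0],0]
    - [[-39,41,0],0]
    - [[-39,41,0],0]
    - [[-39,41,0],0]
    - [[-39,41,0],0]
    - [[-39,41,0],0]
    - [[-39,41,0],0]

```text
time_s: 4.4
position: [0.4501, -0.0994, 0.2418]
tool_rot: [-0.317, 3.124, 0.0]
ft_force: [-0.3, -0.6, -0.8]
finger_gap: 1.001
gripper_force: 0.0
```

send_rows:
  rows:
    - [[-11,52,10],0]
    - [[-11,52,10],0]
    - [[-11,52,10],0]
    - [[-11,52,10],0]
    - [[-11,52,10],0]
    - [[-11,52,10],0]
    - [[-11,52,10],0]
    - [[-11,52,10],0.03]
    - [[0,0,0],0]
    - [[0,0,0],0]

```text
time_s: 5.65
position: [0.4522, 0.3239, 0.1613]
tool_rot: [0.27, -3.13, 0.001]
ft_force: [0.0, -1.7, 1.1]
finger_gap: 0.998
gripper_force: 0.0
```

```bash
python3 - <<'E'
from h import *
o,p,y=tool(); print(o["time_s"],o["joints"].round(2),p,y)
print(delta([0.4526,0.322,0.025],-2.97))
p=viewer.get_image("top"); cv2.imwrite("pics/t2.png",cv2.resize(p["image"][100:320,60:350],(790,600)))
q=viewer.get_image("scene")
for a in (p,q): print([(np.round(d["point"],3).tolist(),round(d["score"],2)) for t in("wrench","wrench_grip") for d in finder.landmark_of(a,t)])
E
```

```text
5.65 [ 0.98 -0.07 -0.15  0.   -1.49 -2.38] [0.45223779 0.32388247 0.16132161] -2.969250787739819
(array([-1.000e-01, -1.900e+00,  1.363e+02]), np.float64(0.001))
[([0.563, 0.342, 0.033], 0.9), ([0.128, 0.304, -0.0], 0.79), ([0.567, 0.339, -0.002], 0.61), ([0.374, 0.472, 0.0], 0.48), ([0.202, 0.287, 0.008], 0.85), ([0.452, 0.324, 0.044], 0.84)]
[([0.126, 0.304, -0.002], 0.92), ([0.564, 0.34, 0.023], 0.89), ([0.381, 0.473, 0.005], 0.71), ([0.452, 0.323, 0.044], 0.82), ([0.403, 0.543, 0.009], 0.71), ([0.2, 0.281, 0.01], 0.64)]
```

View pics/t2.png

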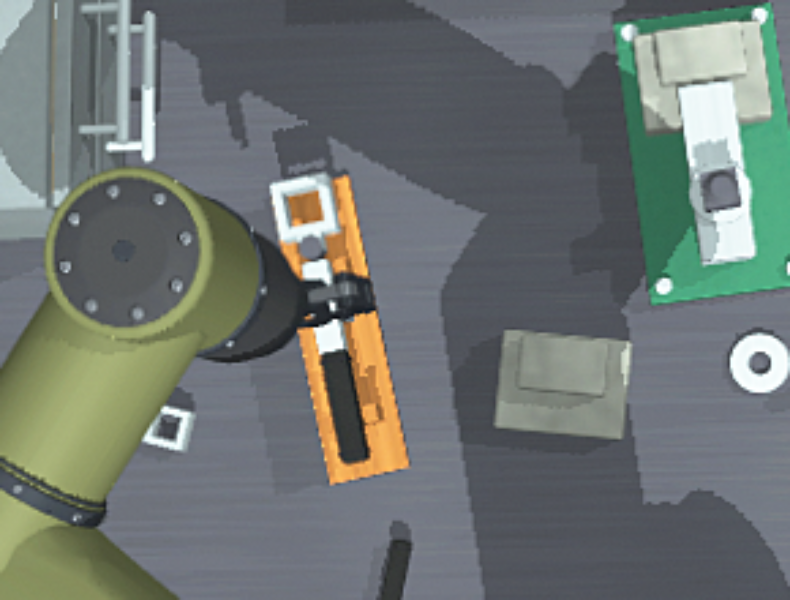

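The picture shows the open fingers straddling the steel part of the cradled handle at ~(335,297), with the ring at ~(305,207) in the crop. It is lined up, so I descend and grasp.

send_rows:
  rows:
    - [[0,0,25],0]
    - [[0,0,25],0]
    - [[0,0,25],0]
    - [[0,0,25],0]
    - [[0,0,18],0]
    - [[0,0,10],0]
    - [[0,0,8],0]
    - [[0,0,0],0]
    - [[0,0,0],0]
    - [[0,0,0],0]

```text
time_s: 7.2
position: [0.4525, 0.3243, 0.026]
tool_rot: [-0.27, 3.129, 0.001]
ft_force: [-0.3, 0.4, 0.4]
finger_gap: 1.0
gripper_force: 0.0
```

send_rows:
  rows:
    - [[0,0,0],0]
    - [[0,0,0],0]
    - [[0,0,0],0]
    - [[0,0,0],0]
    - [[0,0,0],0]
    - [[0,0,0],0]
    - [[0,0,0],0]
    - [[0,0,0],0]
    - [[0,0,0],0]
    - [[0,0,0],0]
  claw: 255

```text
time_s: 8.45
position: [0.4526, 0.3226, 0.0258]
tool_rot: [-0.27, 3.13, -0.004]
ft_force: [0.6, -6.2, 3.5]
finger_gap: 0.248
gripper_force: 59.8
```

send_rows:
  rows:
    - [[0,0,-3],0]
    - [[0,0,-6],0]
    - [[0,0,-10],0]
    - [[0,0,-20],0]
    - [[0,0,-25],0]
    - [[0,0,-30],0]
    - [[0,0,-30],0]
    - [[0,0,-20],0]
    - [[0,0,-11],0]
    - [[0,0,0],0]

```text
time_s: 9.7
position: [0.4523, 0.3243, 0.1806]
tool_rot: [-0.27, 3.13, 0.001]
ft_force: [0.0, 0.1, -4.3]
finger_gap: 0.242
gripper_force: 59.0
```

```bash
python3 - <<'E'
from h import *
o,p,y=tool(); print(o["time_s"],p,y,o["ft_force"],o["moment"],o["finger_gap"],o["gripper_force"])
q=viewer.get_image("scene"); cv2.imwrite("pics/s3.png",q["image"][100:300,250:520].repeat(2,0).repeat(2,1))
for a in (q,viewer.get_image("top")): print([(np.round(d["point"],3).tolist(),round(d["score"],2)) for t in("wrench","wrench_grip") for d in finder.landmark_of(a,t)])
print(delta([0.5765,-0.12,0.18],-1.429))
E
```

```text
9.7 [0.45226944 0.32431653 0.18060445] -2.9697452324335907 [ 0.01566016  0.14506315 -4.26228712] [-0.0068871   0.04598315  0.00538953] 0.24217453239848633 58.98682415485382
[([0.126, 0.3, 0.002], 0.96), ([0.565, 0.346, 0.18], 0.93), ([0.382, 0.469, 0.006], 0.65), ([0.448, 0.327, 0.198], 0.73), ([0.4, 0.542, 0.008], 0.59), ([0.199, 0.28, 0.01], 0.5)]
[([0.562, 0.345, 0.186], 0.92), ([0.127, 0.305, -0.0], 0.7), ([0.565, 0.339, -0.003], 0.61), ([0.378, 0.474, 0.004], 0.56), ([0.2, 0.287, 0.005], 0.91), ([0.451, 0.331, 0.196], 0.6), ([0.541, -0.39, 0.003], 0.34)]
(array([-4.680e+01, -4.585e+02, -3.000e-01]), np.float64(-1.541))
```

send_rows:
  rows:
    - [[-3,-25,0],0]
    - [[-5,-51,0],0]
    - [[-5,-51,0],0]
    - [[-5,-51,0],0]
    - [[-5,-51,0],0]
    - [[-5,-51,0],0]
    - [[-5,-51,0],0]
    - [[-5,-51,0],0]
    - [[-5,-51,0],0]
    - [[-4,-26,0],0]

```text
time_s: 11.25
position: [0.577, -0.1228, 0.1796]
tool_rot: [0.266, -3.129, 0.0]
ft_force: [-0.1, -0.2, -3.1]
finger_gap: 0.246
gripper_force: 59.3
```

send_rows:
  rows:
    - [[0,0,0],-0.171]
    - [[0,0,0],-0.171]
    - [[0,0,0],-0.171]
    - [[0,0,0],-0.171]
    - [[0,0,0],-0.171]
    - [[0,0,0],-0.171]
    - [[0,0,0],-0.171]
    - [[0,0,0],-0.171]
    - [[0,0,0],-0.173]
    - [[0,0,0],0]

```text
time_s: 12.5
position: [0.5769, -0.1203, 0.1798]
tool_rot: [2.371, -2.06, -0.001]
ft_force: [0.3, 0.4, -3.1]
finger_gap: 0.251
gripper_force: 59.5
```

send_rows:
  rows:
    - [[0,0,10],0]
    - [[0,0,20],0]
    - [[0,0,20],0]
    - [[0,0,10],0]
    - [[0,0,0],0]
    - [[0,0,0],0]
    - [[0,0,0],0]
    - [[0,0,0],0]
    - [[0,0,0],0]
    - [[0,0,0],0]

```text
time_s: 13.75
position: [0.577, -0.1202, 0.1203]
tool_rot: [-2.373, 2.058, 0.0]
ft_force: [-1.0, 0.4, -3.9]
finger_gap: 0.246
gripper_force: 59.4
```

```bash
python3 - <<'E'
from h import *
o,p,y=tool(); print(o["time_s"],o["joints"].round(2),p,y,o["ft_force"],o["moment"])
ims=[]
for n in("top","scene"):
    a=viewer.get_image(n); print([(t,np.round(d["point"],3).tolist(),round(d["score"],2)) for t in("wrench","wrench_grip","bolt_top","bolt_seat") for d in finder.landmark_of(a,t)[:3]])
    u,v=proj(a,[0.561,-0.011,0.12])[0].astype(int)-30
    print(n,u,v); ims.append(cv2.resize(a["image"][v:v+60,u:u+60],(390,390),interpolation=cv2.INTER_CUBIC))
cv2.imwrite("pics/c4.png",np.hstack(ims))
E
```

```text
13.75 [ 0.13  0.03 -0.13 -0.   -1.41  0.01] [ 0.57702149 -0.12023308  0.12033761] -1.4288323769813143 [-0.96258153  0.41754858 -3.88380091] [-0.05739544 -0.00863095 -0.00098902]
[('wrench', [0.557, -0.012, 0.129], 0.82), ('wrench', [0.126, 0.307, -0.003], 0.81), ('wrench', [0.379, 0.473, 0.005], 0.67), ('wrench_grip', [0.576, -0.115, 0.136], 0.89), ('wrench_grip', [0.198, 0.286, 0.004], 0.81), ('wrench_grip', [0.401, 0.545, 0.011], 0.57), ('bolt_top', [0.564, -0.014, 0.091], 0.79), ('bolt_seat', [0.561, -0.011, 0.069], 0.67)]
top 294 135
[('wrench', [0.124, 0.304, -0.001], 0.8), ('wrench', [0.562, -0.013, 0.123], 0.73), ('wrench_grip', [0.573, -0.116, 0.14], 0.71), ('wrench_grip', [0.201, 0.284, 0.007], 0.58), ('bolt_seat', [0.565, -0.014, 0.064], 0.6), ('bolt_seat', [0.562, -0.01, 0.121], 0.39)]
scene 353 251
```

View pics/c4.png

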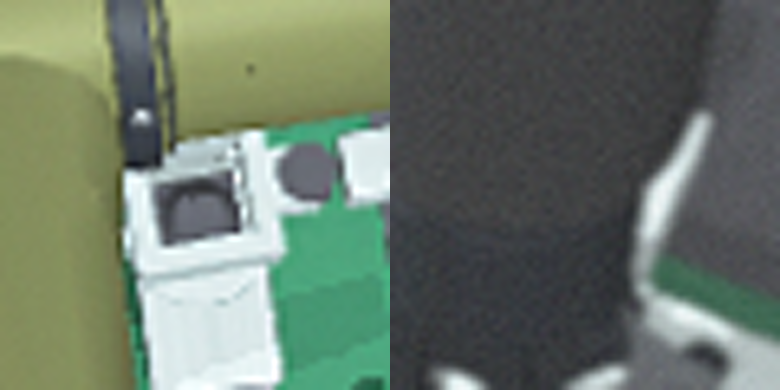

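The picture (left, top camera) shows the bolt's dark cone top at ~(193,210) inside the ring's hole, whose centre is ~(198,207) in the crop. I back-project both at their own heights.

```bash
python3 - <<'E'
from h import *
p=viewer.get_image("top")
f=lambda a,z:back(p,np.array(a)/6.5+[294-.5,135-.5],z)[:,:2].round(4)
c=f([(152,182),(238,168),(241,232),(160,245)],.1485); print("hole",c.mean(0),c.tolist())
o=f([(125,172),(282,255),(138,272)],.1485); print("outer BL-TL,TL", o.tolist(),"centre",((o[0]+o[1])/2),"yaw",np.arctan2(*(o[0]-o[2])[::-1]),np.arctan2(*(o[2]-o[1])[::-1])-np.pi/2)
print("cone",f([(193,210)],.094))
im=p["image"][135:195,294:354]
cv2.imwrite("pics/c5.png",cv2.resize(im[15:50,10:50],(800,700),interpolation=cv2.INTER_CUBIC)[:600])
E
```

```text
hole [ 0.554875 -0.00785 ] [[0.5635, 0.007], [0.5675, -0.0215], [0.5461, -0.0218], [0.5424, 0.0049]]
outer BL-TL,TL [[0.567, 0.0158], [0.5381, -0.0351], [0.5336, 0.0124]] centre [ 0.55255 -0.00965] yaw 0.10144695529948368 0.0944549353950479
cone [[ 0.5635 -0.0079]]
```

View pics/c5.png

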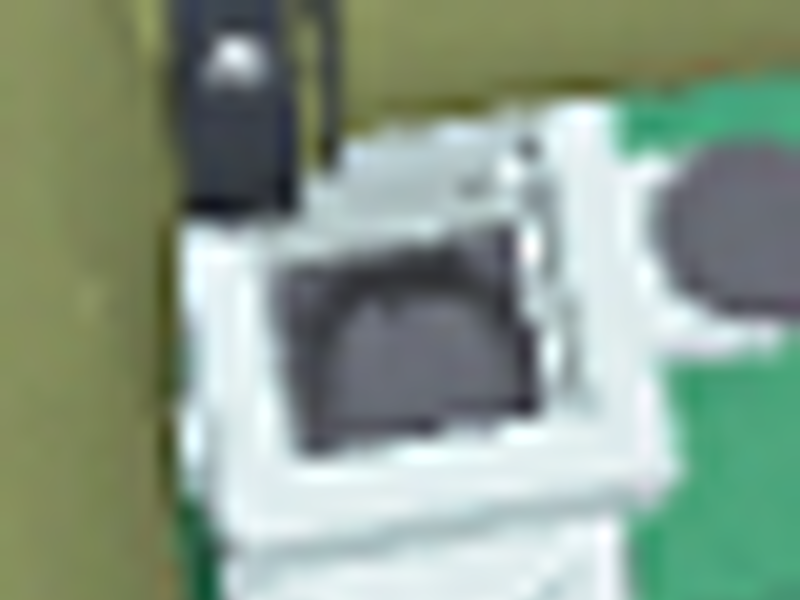

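This closer crop shows the arm hiding the ring's upper-left part. The hole's lower-left corner is at ~(300,450), and its far and right inner walls are lit. The ring centre is ~(418,275) and the cone centre ~(420,385), and the edges tilt ~9.5°, matching the bolt's ~9.9°.

```bash
python3 - <<'E'
from h import *
p=viewer.get_image("top")
f=lambda a,z:back(p,np.array(a)/20+[303.5,149.5],z)[:,:2].round(4)
for z in (.1485,.1425): print("ring",f([(418,275),(408,278),(427,271)],z).tolist())
print("cone",f([(420,385)],.094), "bolt sq",back(p,[(324,168.8)],.088)[0,:2])
o=f([(215,545),(680,475),(610,100)],.1485); print(np.arctan2(*(o[0]-o[1])[::-1])-np.pi/2,np.arctan2(*(o[2]-o[1])[::-1]))
o=f([(300,450),(540,410),(270,265)],.1485); print(np.arctan2(*(o[0]-o[1])[::-1])-np.pi/2,np.arctan2(*(o[2]-o[0])[::-1]))
print(tool()[1:], sensors.get_obs()["time_s"])
E
```

```text
ring [[0.5615, -0.009], [0.5612, -0.008], [0.5619, -0.01]]
ring [[0.5626, -0.0092], [0.5623, -0.0082], [0.563, -0.0102]]
cone [[ 0.559  -0.0107]] bolt sq [ 0.55998304 -0.00978084]
0.12558803954454145 0.15283305060521363
0.142439648148313 0.13352904909187135
(array([ 0.57701927, -0.12021911,  0.12030899]), np.float64(-1.4287850434184297)) 14.35
```

send_rows:
  rows:
    - [[1,1,10],0]
    - [[0,0,12],0]
    - [[0,0,6],0]
    - [[0,0,3],0]
    - [[0,0,2],0]
    - [[0,0,1],0]
    - [[0,0,1],0]
    - [[0,0,1],0]
    - [[0,0,0],0]
    - [[0,0,0],0]

```text
time_s: 15.6
position: [0.5762, -0.1213, 0.0843]
tool_rot: [-2.373, 2.058, 0.0]
ft_force: [0.0, 0.7, -3.8]
finger_gap: 0.248
gripper_force: 59.4
```

send_rows:
  rows:
    - [[0,0,1],0]
    - [[0,0,1],0]
    - [[0,0,1],0]
    - [[0,0,1],0]
    - [[0,0,0],0]
    - [[0,0,0],0]
    - [[0,0,0],0]
    - [[0,0,0],0]
    - [[0,0,0],0]
    - [[0,0,0],0]

```text
time_s: 16.85
position: [0.5762, -0.1212, 0.0802]
tool_rot: [-2.373, 2.058, 0.0]
ft_force: [2.7, 1.2, -3.6]
finger_gap: 0.246
gripper_force: 59.2
```

send_rows:
  rows:
    - [[0,0,2],0]
    - [[0,0,2],0]
    - [[0,0,2],0]
    - [[0,0,2],0]
    - [[0,0,2],0]
    - [[0,0,2],0]
    - [[0,0,0],0]
    - [[0,0,0],0]
    - [[0,0,0],0]
    - [[0,0,0],0]

```text
time_s: 18.1
position: [0.5762, -0.1213, 0.0683]
tool_rot: [-2.373, 2.058, 0.0]
ft_force: [3.5, 0.3, -3.5]
finger_gap: 0.249
gripper_force: 59.4
```

```bash
python3 - <<'E'
from h import *
o,p,y=tool(); print(o["time_s"],p,y,o["ft_force"],o["moment"])
a=viewer.get_image("top"); print([(t,np.round(d["point"],3).tolist(),round(d["score"],2)) for t in("wrench","wrench_grip","bolt_top") for d in finder.landmark_of(a,t)[:2]])
cv2.imwrite("pics/c6.png",cv2.resize(a["image"][140:200,294:374],(800,600),interpolation=cv2.INTER_CUBIC))
E
```

```text
18.1 [ 0.57619699 -0.12131313  0.06827113] -1.4287871627292863 [ 3.45040501  0.27687206 -3.53180724] [ 0.38727896 -1.39122132 -0.4107937 ]
[('wrench', [0.561, -0.014, 0.078], 0.88), ('wrench', [0.376, 0.472, 0.003], 0.81), ('wrench_grip', [0.576, -0.12, 0.082], 0.95), ('wrench_grip', [0.2, 0.284, 0.007], 0.95), ('bolt_top', [0.561, -0.009, 0.092], 0.75)]
```

View pics/c6.png

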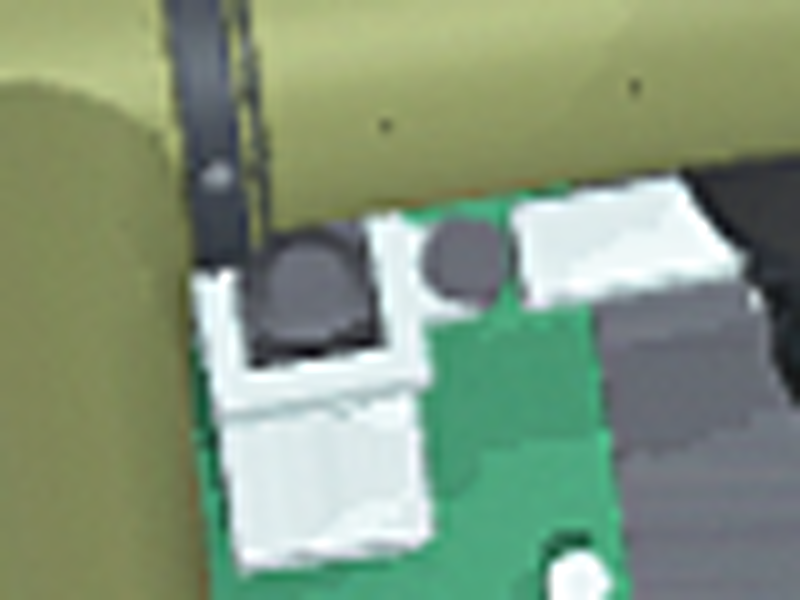

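The bolt head now fills the ring's hole at ~(310,290) and the ring is partly down. I continue down gently to the seat.

send_rows:
  rows:
    - [[0,0,1],0]
    - [[0,0,1],0]
    - [[0,0,1],0]
    - [[0,0,1],0]
    - [[0,0,1],0]
    - [[0,0,1],0]
    - [[0,0,0],0]
    - [[0,0,0],0]
    - [[0,0,0],0]
    - [[0,0,0],0]

```text
time_s: 19.55
position: [0.5762, -0.1213, 0.0623]
tool_rot: [-2.373, 2.058, 0.0]
ft_force: [4.3, 0.9, -1.4]
finger_gap: 0.244
gripper_force: 59.5
```

send_rows:
  rows:
    - [[0,0,0.5],0]
    - [[0,0,0.5],0]
    - [[0,0,0.5],0]
    - [[0,0,0],0]
    - [[0,0,0],0]
    - [[0,0,0],0]
    - [[0,0,0],0]
    - [[0,0,0],0]
    - [[0,0,0],0]
    - [[0,0,0],0]

```text
time_s: 20.8
position: [0.5762, -0.1214, 0.0609]
tool_rot: [-2.373, 2.058, -0.0]
ft_force: [4.0, -0.6, 1.9]
finger_gap: 0.248
gripper_force: 59.7
```

```bash
python3 - <<'E'
from h import *
o,p,y=tool(); print(o["time_s"],p,y,o["ft_force"],o["moment"])
E
```

```text
20.8 [ 0.57623819 -0.12139813  0.06091123] -1.4288018808750977 [ 3.97593905 -0.55889751  1.9145743 ] [ 0.3564081  -1.26817567 -0.35806225]
```

Seated: contact force has risen and the TCP is at the expected height. Now I turn clockwise about the bolt axis in small steps, watching the force.

send_rows:
  rows:
    - [[0,0.4,0],0.01]
    - [[0,1.1,0],0.01]
    - [[0,1.1,0],0.01]
    - [[0,1.1,0],0.01]
    - [[0,1.1,0],0.01]
    - [[0,1.1,0],0.01]
    - [[0,1.1,0],0.01]
    - [[0,1.1,0],0.01]
    - [[0,0,0],0]
    - [[0,0,0],0]

```text
time_s: 22.05
position: [0.5685, -0.1228, 0.0611]
tool_rot: [-2.288, 2.152, -0.002]
ft_force: [6.0, -2.8, 1.6]
finger_gap: 0.247
gripper_force: 59.8
```

```bash
cat > st.py <<'E'
from h import *
o,p,y=tool(); m=R.from_rotvec(o["tool_rot"]).as_matrix()
print(round(o["time_s"],2),p.round(4),round(y,4),"Ftool",(m.T@o["ft_force"]).round(2),"Mtool",(m.T@o["moment"]).round(3))
E
python3 st.py
```

```text
22.05 [ 0.5685 -0.1228  0.0611] -1.5096 Ftool [ 3.13 -5.85 -1.58] Mtool [1.809 0.824 0.406]
```

send_rows:
  rows:
    - [[0.3,0.5,0],0.01]
    - [[0,1.1,0],0.01]
    - [[0,1.1,0],0.01]
    - [[0,1.1,0],0.01]
    - [[0,1.1,0],0.01]
    - [[0,1.1,0],0.01]
    - [[0,1.1,0],0.01]
    - [[0,1.1,0],0.01]
    - [[0,0,0],0]
    - [[0,0,0],0]

```text
time_s: 23.3
position: [0.56, -0.123, 0.0609]
tool_rot: [2.201, -2.242, 0.001]
ft_force: [4.2, -2.7, 1.6]
finger_gap: 0.245
gripper_force: 59.9
```

```bash
python3 st.py
```

```text
23.3 [ 0.56   -0.123   0.0609] -1.5892 Ftool [ 2.58 -4.24 -1.55] Mtool [1.406 0.543 0.257]
```

send_rows:
  rows:
    - [[0.3,0.7,0],0.01]
    - [[0,1.1,0],0.01]
    - [[0,1.1,0],0.01]
    - [[0,1.1,0],0.01]
    - [[0,1.1,0],0.01]
    - [[0,1.1,0],0.01]
    - [[0,1.1,0],0.01]
    - [[0,1.1,0],0.01]
    - [[0,0,0],0]
    - [[0,0,0],0]

```text
time_s: 24.55
position: [0.5514, -0.1226, 0.0607]
tool_rot: [2.11, -2.327, -0.0]
ft_force: [1.8, -4.1, 1.9]
finger_gap: 0.249
gripper_force: 60.1
```

```bash
python3 st.py
```

```text
24.55 [ 0.5514 -0.1226  0.0607] -1.6689 Ftool [ 3.87 -2.24 -1.91] Mtool [0.822 0.697 0.063]
```

send_rows:
  rows:
    - [[0.5,1,0],0.01]
    - [[0,1.1,0],0.01]
    - [[0,1.1,0],0.01]
    - [[0,1.1,0],0.01]
    - [[0,1.1,0],0.01]
    - [[0,1.1,0],0.01]
    - [[0,1.1,0],0.01]
    - [[0,1.1,0],0.01]
    - [[0,0,0],0]
    - [[0,0,0],0]

```text
time_s: 25.8
position: [0.5428, -0.1217, 0.0607]
tool_rot: [-2.015, 2.41, 0.001]
ft_force: [2.9, 0.3, 1.1]
finger_gap: 0.249
gripper_force: 60.2
```

```bash
python3 st.py
```

```text
25.8 [ 0.5428 -0.1217  0.0607] -1.7488 Ftool [-0.76 -2.81 -1.13] Mtool [ 0.492 -0.923  0.027]
```

send_rows:
  rows:
    - [[0,1.1,0],0.01]
    - [[0,1.1,0],0.01]
    - [[0,1.1,0],0.01]
    - [[0,1.1,0],0.01]
    - [[0,1.1,0],0.01]
    - [[0,1.1,0],0.01]
    - [[0,1.1,0],0.01]
    - [[0,0,0],0]
    - [[0,0,0],0]
    - [[0,0,0],0]

```text
time_s: 27.05
position: [0.5353, -0.1202, 0.0607]
tool_rot: [1.93, -2.479, -0.0]
ft_force: [2.4, 3.0, 0.8]
finger_gap: 0.245
gripper_force: 60.2
```

```bash
python3 st.py
```

```text
27.05 [ 0.5353 -0.1202  0.0607] -1.8187 Ftool [-3.52 -1.54 -0.84] Mtool [ 0.36  -1.254 -0.116]
```

send_rows:
  rows:
    - [[-0.4,1.1,0],0.01]
    - [[0,1.1,0],0.01]
    - [[0,1.1,0],0.01]
    - [[0,1.1,0],0.01]
    - [[0,1.1,0],0.01]
    - [[0,1.1,0],0.01]
    - [[0,1.1,0],0.01]
    - [[0,0,0],0]
    - [[0,0,0],0]
    - [[0,0,0],0]

```text
time_s: 28.3
position: [0.5292, -0.1184, 0.0613]
tool_rot: [-1.839, 2.544, -0.004]
ft_force: [8.3, -3.6, -1.0]
finger_gap: 0.248
gripper_force: 59.9
```

```bash
python3 st.py
```

```text
28.3 [ 0.5292 -0.1184  0.0613] -1.8897 Ftool [ 0.79 -9.03  1.01] Mtool [ 2.847 -0.071 -0.079]
```

The stop is reached (Fy ~ -9 N, close to the break-away load). Now I bend about the hinge, 75 mm from the TCP.

send_rows:
  rows:
    - [[0,1.1,0],0.015]
    - [[0,1.1,0],0.015]
    - [[0,1.1,0],0.015]
    - [[0,1.1,0],0.015]
    - [[0,1.1,0],0.015]
    - [[0,1.1,0],0.015]
    - [[0,1.1,0],0.015]
    - [[0,0,0],0]
    - [[0,0,0],0]
    - [[0,0,0],0]

```text
time_s: 29.55
position: [0.5219, -0.1156, 0.0613]
tool_rot: [-1.703, 2.638, -0.004]
ft_force: [7.4, -3.8, -1.3]
finger_gap: 0.242
gripper_force: 59.9
```

```bash
python3 st.py
```

```text
29.55 [ 0.5219 -0.1156  0.0613] -1.9948 Ftool [ 0.47 -8.29  1.33] Mtool [ 2.716 -0.389 -0.124]
```

send_rows:
  rows:
    - [[0,1.1,0],0.015]
    - [[0,1.1,0],0.015]
    - [[0,1.1,0],0.015]
    - [[0,0,0],0]
    - [[0,0,0],0]
    - [[0,0,0],0]
    - [[0,0,0],0]
    - [[0,0,0],0]
    - [[0,0,0],0]
    - [[0,0,0],0]

```text
time_s: 30.8
position: [0.5189, -0.1142, 0.0613]
tool_rot: [-1.644, 2.675, -0.003]
ft_force: [7.5, -2.4, -1.0]
finger_gap: 0.249
gripper_force: 59.9
```

```bash
python3 st.py; python3 - <<'E'
from h import *
a=viewer.get_image("top"); print([(t,np.round(d["point"],3).tolist(),round(d["score"],2)) for t in("wrench","wrench_grip","bolt_top") for d in finder.landmark_of(a,t)[:2]])
cv2.imwrite("pics/c7.png",cv2.resize(a["image"][140:200,294:374],(800,600),interpolation=cv2.INTER_CUBIC))
E
```

```text
30.8 [ 0.5189 -0.1142  0.0613] -2.0397 Ftool [-1.21 -7.77  1.03] Mtool [ 2.666 -0.444 -0.112]
[('wrench', [0.377, 0.471, 0.001], 0.93), ('wrench', [0.128, 0.307, -0.001], 0.65), ('wrench_grip', [0.199, 0.286, 0.008], 0.87), ('wrench_grip', [0.4, 0.546, 0.012], 0.79)]
```

View pics/c7.png

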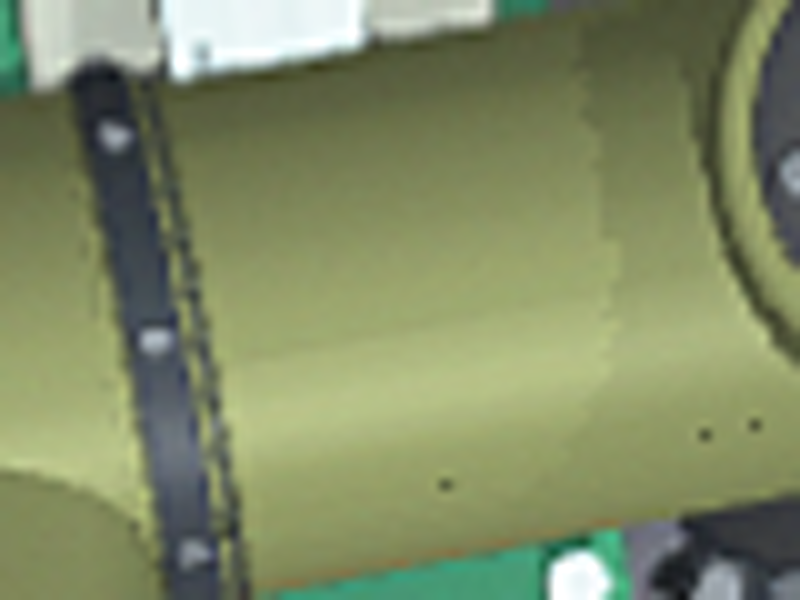

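The arm hides the ring in this view, but the force plateau and the TCP path put the bend at about 0.15 rad. I relax the side load, open, and retreat straight up.

send_rows:
  rows:
    - [[0,-0.6,0],0]
    - [[0,-0.5,0],0]
    - [[0,0,0],0]
    - [[0,0,0],0]
    - [[0,0,0],0]
    - [[0,0,0],0]
    - [[0,0,0],0]
    - [[0,0,0],0]
    - [[0,0,0],0]
    - [[0,0,0],0]

```text
time_s: 32.25
position: [0.5191, -0.1144, 0.061]
tool_rot: [-1.645, 2.676, -0.001]
ft_force: [5.0, -2.1, 0.2]
finger_gap: 0.245
gripper_force: 60.2
```

send_rows:
  rows:
    - [[0,0,0],0]
    - [[0,0,0],0]
    - [[0,0,0],0]
    - [[0,0,0],0]
    - [[0,0,0],0]
    - [[0,0,0],0]
    - [[0,0,0],0]
    - [[0,0,0],0]
    - [[0,0,0],0]
    - [[0,0,0],0]
  claw: 0

```text
time_s: 33.5
position: [0.5188, -0.1141, 0.0608]
tool_rot: [-1.646, 2.676, 0.0]
ft_force: [-0.1, 0.3, 1.1]
finger_gap: 0.997
gripper_force: 0.0
```

send_rows:
  rows:
    - [[0,0,-5],0]
    - [[0,0,-10],0]
    - [[0,0,-15],0]
    - [[0,0,-20],0]
    - [[0,0,-25],0]
    - [[0,0,-25],0]
    - [[0,0,-25],0]
    - [[0,0,-15],0]
    - [[0,0,0],0]
    - [[0,0,0],0]

```text
time_s: 34.75
position: [0.5185, -0.114, 0.1997]
tool_rot: [1.645, -2.675, -0.002]
ft_force: [0.1, 0.3, -0.2]
finger_gap: 1.004
gripper_force: 0.0
```

send_rows:
  rows:
    - [[-17,17,0],0]
    - [[-33,34,0],0]
    - [[-33,34,0],0]
    - [[-33,34,0],0]
    - [[-33,34,0],0]
    - [[-33,34,0],0]
    - [[-33,34,0],0]
    - [[-33,34,0],0]
    - [[-17,17,0],0]
    - [[0,0,0],0]

```text
time_s: 36.0
position: [0.3947, 0.2459, 0.1994]
tool_rot: [1.648, -2.672, 0.001]
ft_force: [0.7, -0.3, 0.1]
finger_gap: 1.002
gripper_force: 0.0
```

```bash
python3 st.py; python3 - <<'E'
from h import *
for n in("top","scene"):
    a=viewer.get_image(n); print([(t,np.round(d["point"],3).tolist(),round(d["score"],2)) for t in("wrench","wrench_grip","bolt_top") for d in finder.landmark_of(a,t)[:3]])
    if n=="top": cv2.imwrite("pics/c8.png",cv2.resize(a["image"][140:230,294:414],(800,600),interpolation=cv2.INTER_CUBIC))
E
```

```text
36.0 [0.3947 0.2459 0.1994] -2.0361 Ftool [-0.01 -0.73 -0.12] Mtool [ 0.075  0.009 -0.03 ]
[('wrench', [0.124, 0.307, -0.004], 0.66), ('wrench', [0.562, -0.013, 0.073], 0.64), ('wrench_grip', [0.528, -0.114, 0.063], 0.85), ('wrench_grip', [0.402, 0.548, 0.012], 0.59), ('wrench_grip', [0.199, 0.289, 0.007], 0.57), ('bolt_top', [0.56, -0.014, 0.092], 0.7)]
[('wrench', [0.378, 0.469, 0.008], 0.9), ('wrench', [0.125, 0.301, -0.001], 0.81), ('wrench', [0.563, -0.009, 0.067], 0.79), ('wrench_grip', [0.528, -0.117, 0.065], 0.82), ('wrench_grip', [0.567, -0.012, 0.095], 0.73), ('wrench_grip', [0.2, 0.283, 0.008], 0.67), ('bolt_top', [0.561, -0.009, 0.092], 0.64), ('bolt_top', [0.561, -0.011, 0.062], 0.45)]
```

View pics/c8.png

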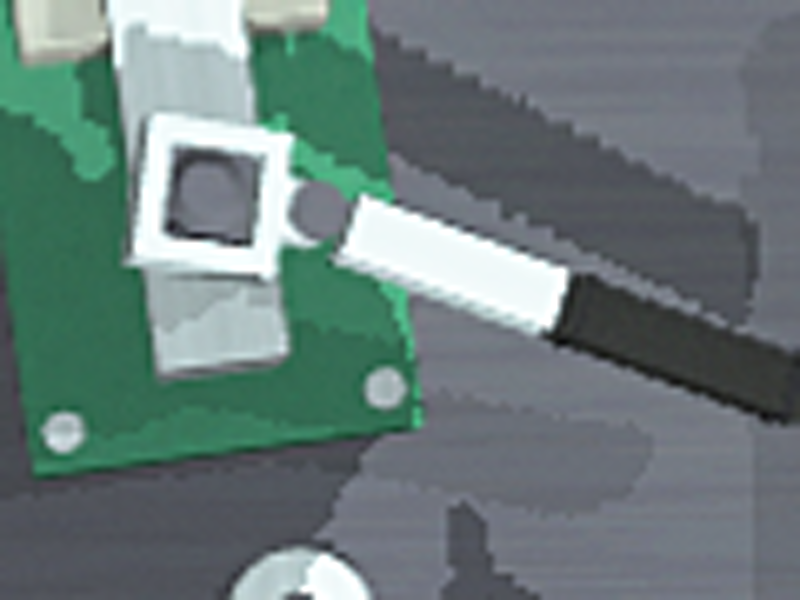

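The wrench is seated on the bolt, ring at ~(210,197), with its handle visibly bent clockwise (~19.5° tilt against ~8° for the ring). I take one precise check of the bend angle from a closer crop.

```bash
python3 - <<'E'
from h import *
a=viewer.get_image("top")
cv2.imwrite("pics/c9.png",cv2.resize(a["image"][150:200,310:384],(740,500),interpolation=cv2.INTER_CUBIC))
E
```

```text
(no output)
```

View pics/c9.png

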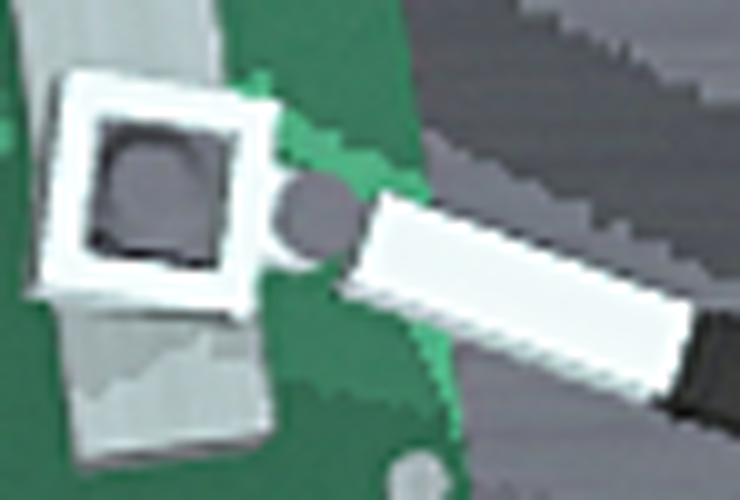

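In this crop the ring's top corners are ~(68,70), (280,103), (250,312) and (42,285), and the hinge pin is ~(318,217). The steel bar's top corners are ~(383,193), (350,280), (693,303) and (663,392).

```bash
python3 - <<'E'
from h import *
from scipy.optimize import least_squares
p=viewer.get_image("top")
px=np.array([(68,70),(280,103),(250,312),(42,285),(383,193),(350,280),(693,303),(663,392)])/10+[309.5,149.5]
def model(q):
    x,y,z,yaw,pit,b=q
    ring=np.array([(-24,24,24),(24,24,24),(24,-24,24),(-24,-24,24)])/1e3   # handle to the right (+x), y up in image
    h=np.array([(12,11,25),(12,-11,25),(90,11,25),(90,-11,25)])/1e3
    h=R.from_euler('z',-b).apply(h)+[.036,0,0]
    return proj(p,R.from_euler('ZY',[yaw,pit]).apply(np.vstack([ring,h]))+[x,y,z])
for pit in (None,.1,.15,.2,.25):
    f=lambda q:np.r_[((model(q)-px)/.4).ravel(),(q[2]-.068)/.003,(q[4]-(pit or .17))/(.05 if pit is None else .002)]
    s=least_squares(f,[.56,-.01,.066,-1.75,.15,.15]); J=s.jac
    print(s.x.round(4),"sd bend",np.sqrt(np.linalg.inv(J.T@J)[5,5]).round(3),"res px",np.abs(model(s.x)-px).max(1).round(2))
E
```

```text
[ 0.5602 -0.0081  0.0675 -1.7174  0.2096  0.1859] sd bend 0.018 res px [0.1  0.41 0.23 0.31 0.42 0.08 0.08 0.33]
[ 0.5606 -0.01    0.0638 -1.7264  0.1004  0.2024] sd bend 0.017 res px [0.33 0.49 0.19 0.5  0.54 0.12 0.97 0.92]
[ 0.5604 -0.0091  0.0653 -1.7222  0.1504  0.1951] sd bend 0.017 res px [0.17 0.47 0.14 0.33 0.48 0.05 0.61 0.7 ]
[ 0.5602 -0.0083  0.0671 -1.7182  0.2001  0.1874] sd bend 0.017 res px [0.06 0.42 0.22 0.31 0.43 0.07 0.17 0.4 ]
[ 0.56   -0.0076  0.0693 -1.7142  0.2497  0.1794] sd bend 0.017 res px [0.34 0.36 0.3  0.42 0.43 0.13 0.34 0.12]
```

Bend ≈ 0.19 ± 0.02 rad, inside 0.08–0.25. The wrench is seated and released, so I hand in.

```bash
python3 -c "
from workcell import robot; print(robot.hand_in())"
```

```text
the job is handed in; nothing more can be done
None
```

I handed the job in: the click wrench is left on the tight bolt, released, with its handle bent about 0.19 rad by my camera estimate (allowed 0.08–0.25); `hand_in()` returned no verdict, so the result is not confirmed.

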